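Set the glide screw of a mount cutter

TASK

The head of the mount cutter has shake on its rail. Turn its spade-headed thumbscrew in (clockwise) until it bottoms on the strip in the rail, finger-tight and no harder, back it off a quarter turn, then run the head along the rail up against the end stop on the handle's side so that it is set and ready. Leave the ruler and the clothes pegs on the board where they lie.

Things in the scene. Friction and masses are not known exactly. Their poses are not given: they have to be found in the camera images.
- thumbscrew: Steel thumbscrew, axis vertical: upright paddle 47 long, 9 thick, 22 mm high, over a collar 20 mm wide (top 19 mm below its centre) and a brass bush (top 29 mm below). Origin: paddle's centre, on the axis, 95 mm up. x: along the paddle; z: up. Clockwise from above screws it in, 6 mm a turn. It runs free (0.03 N m) for 2.0 to 3.4 rad, then bottoms, and stays where it is left.
- strip: Black nylon glide strip, 28 mm wide, 600 mm long, fixed in the channel of the rail. The thumbscrew's foot meets it inside the head, out of sight, at a height that differs each time; from there the turning moment climbs by some 0.3 to 0.6 N m per rad. 0.12 to 0.2 N m above the free running is finger-tight, 0.4 too much. Then the head is locked. Origin: middle of its underside; z up.
- handle (a point): In the middle of the round black palm knob on the head, 88 mm above the table; the knob is 38 mm across at 84 to 94 mm above the table, its top at 106, its waist (22 mm) at 68. It stands 100 mm from the thumbscrew's axis along the rail, on the same aluminium head (150 mm long, 70 mm wide, top face 54 mm above the table).
- head (a joint): Position of the cutter head along the rail, m; grows as it runs in the direction from thumbscrew to handle; 0.320 when its end meets the end stop on that side (0.315 or more counts as against it). The free head drags at about 3 N; with the screw tight it is locked by friction.
- stop (a point): Middle of the rubber face of the end stop (dark steel block clamped on the rail) that the head is to be run against, 48 mm above the table. y: along the rail in the direction the head is to run, which is from the thumbscrew towards the handle (about towards the robot's left); z: up.
- ruler: Steel ruler, 300 x 26 x 4 mm, lying on the cutter's board beyond the rail; bystander.
- peg_a: Blue clothes peg 70 mm long lying on the cutter's board beyond the rail; bystander.
- peg_b: Pink clothes peg 70 mm long lying on the cutter's board beyond the rail, near the other end; bystander.

How it is judged:
By the outcome, as a careful person would: the job done as asked, in the order asked, and still so for the second after the job is handed in, with the robot touching nothing.
It also fails if it takes over 72 s, if anything falls off the work surface, if the arm or the gripper's body presses on something with over 40 N, if the wrist force passes 120 N, or if a joint passes its speed limit or range.

ROBOT

A 7-joint arm with a two-finger parallel gripper is mounted at the origin on the work surface. World frame = base frame: x ahead of the robot, y to its left, z up, the work surface at z = 0. Lengths are in m, angles in rad, forces in N, time in s.
With the tool pointing down it reaches from about 0.425 to 0.825 m from the base axis. Payload 3.6 kg.
Tool frame: the origin (TCP) lies at the very end of the fingers, on their centre line; the grasp point (between the pads) lies 19 mm behind it; x points along the fingers, y is the direction in which the jaws open and shut, and the axes are right-handed (so a half turn about x gives the same grasp; the last joint's range is limited). The gripper opens to 93 mm and grips with 3 to 60 N. Pads are 15 mm wide; open, the fingers measure 128 mm over their backs; the gripper's body (75 mm by 188 mm) begins 65 mm behind the grasp point.
Start: joints at [1.266, 0.615, -0.013, 1.423, 0.008, 1.103, -0.04], TCP at [0.178, -0.625, 0.219] pointing down, gripper open.
Joint ranges: [-3.12, 3.12], [-0.3, 2.06], [-1.34, 1.32], [0.26, 2.42], [-1.36, 4.5], [0.01, 1.98], [-2.84, 2.84]. Speed limits (rad/s): [2.79, 2.79, 3.14, 3.14, 3.14, 3.14, 3.14].

INTERFACE

Orientations are given as a 3x3 rotation matrix whose columns are the frame's x, y, z axes.
In Python, from cell import bot gives the robot as it stands. The module is installed in compiled form; this text tells all that it offers.
- The arm moves only by the shell command python3 -m inch 'ROWS' [OPENING]. ROWS is JSON, a list of rows, each a list of 2 entries, a list of its own where there are three numbers: the shift along the tool's x, y, z in m, then the turn about the tool's x in degrees. A call has 1 to 20 rows; each row shifts and turns the pose as measured when the row begins, along the tool's axes as they then stand; what a row does not reach is not made up. A row lasts 1/12 s, in which the tool goes at most 41.7 mm and 7.16 degrees, less where a joint would pass 70% of its speed; a pose out of reach is approached as far as the arm can. A call with a gripper value outside its range is refused whole. OPENING is the gripper command: -1 is fully open, 1 is shut, values between are in proportion, set as the call begins (- or left out, the last holds). The fingers move at their own pace and stop on an object; the grip force is fixed at half the most. Time passes only in rows, so rows that do not move let the fingers close. It gives the time, the measured TCP pose, the force and the opening at its end, in the units of the state.
- bot.state(): the state, without advancing time (a new reading comes with each control period).
- bot.camera(name): name is "side" or "top"; returns a dict with "pixels" (420x560x3 uint8, red, green, blue), "z_map" (420x560 float32, m along the optical axis (not along the pixel's ray), 0 where there is no reading), "fx", "fy", "cx", "cy" (pixels), "extrinsics" (4x4, takes a point from camera to world coordinates). Camera axes: x right, y down, z forward; pixel columns grow to the right and rows downward; lengths in m; the calibration is good to about 2 mm. A picture is of the moment at which its call begins.
- bot.close_job(): hands the job in, once; it reports no verdict.
The state is a dict: "time": time; "joint_positions": joint angles; "dq": joint speeds; "joint_torque": joint torques, N m; "ee_pos": TCP position; "tcp_rot": TCP orientation; "force": force on the tool from outside, world axes, zero at the start; "wrist_torque": the same for the moment, N m; "gripper_width": finger opening in m.
Only numpy, scipy, OpenCV 4.12 (cv2) and the standard library are available. Lean on these libraries where they do the work, as an engineer would, in place of code of your own. Each camera call takes 0.05 s, during which the arm holds its last target.

## Working session

There is one attempt and no reset: what is moved stays moved. The work goes in short steps, Python scripts to look and compute and a shell command to move; the robot and the scene stay as the last step left them, time stands still between calls to the robot, and variables do not carry over. Pictures are saved under pics/ and viewed, and the job is handed in when it is done.

```bash
mkdir -p pics; cat > h.py <<'E'
import numpy as np,cv2
from cell import bot
def shot(n,f):
    c=bot.camera(n); np.savez(f'pics/{f}.npz',**c)
    cv2.imwrite(f'pics/{f}.png',cv2.cvtColor(c['pixels'],cv2.COLOR_RGB2BGR)); return c
def pts(c):
    z=c['z_map']; v,u=np.mgrid[:z.shape[0],:z.shape[1]]
    P=np.stack([(u-c['cx'])/c['fx']*z,(v-c['cy'])/c['fy']*z,z],-1)
    E=c['extrinsics']; return P@E[:3,:3].T+E[:3,3]
def st():
    s=bot.state(); np.set_printoptions(precision=4,suppress=True)
    for k in s: print(k,np.array(s[k]).tolist() if 0 else np.array(s[k]))
E
python3 - <<'E'
from h import *
st()
for n in('side','top'):
    c=shot(n,n+'0'); print(n,c['fx'],c['cx'],c['cy'],c['extrinsics'])
E
```

```text
time 0.0
joint_positions [ 1.2665  0.6159 -0.0126  1.4249  0.0081  1.1034 -0.0404]
dq [ 0.      0.0004  0.0014  0.0009 -0.0001 -0.0014 -0.0008]
joint_torque [ -0.0001 -45.8928   0.2092 -16.5743  -0.061    0.0205   0.0002]
ee_pos [ 0.1781 -0.6243  0.2175]
tcp_rot [[-0.0007  0.2743 -0.9616]
 [ 0.0025 -0.9616 -0.2743]
 [-1.     -0.0026  0.    ]]
force [ 0.0696  0.0528 -1.2085]
wrist_torque [-0.0089  0.0145  0.0057]
gripper_width 0.0931785965362069
side 526.8635057099051 280.08262681177507 213.59151114796566 [[-0.9542 -0.1638  0.2505  0.3547]
 [-0.2993  0.528  -0.7947  0.8074]
 [-0.0021 -0.8333 -0.5528  0.6591]
 [ 0.      0.      0.      1.    ]]
top 504.3966064453468 275.1199104975415 209.96637165479603 [[ 0.0227 -0.996   0.0867  0.5097]
 [-0.9996 -0.0239 -0.012  -0.0264]
 [ 0.014  -0.0864 -0.9962  1.0683]
 [ 0.      0.      0.      1.    ]]
```

View pics/side0.png

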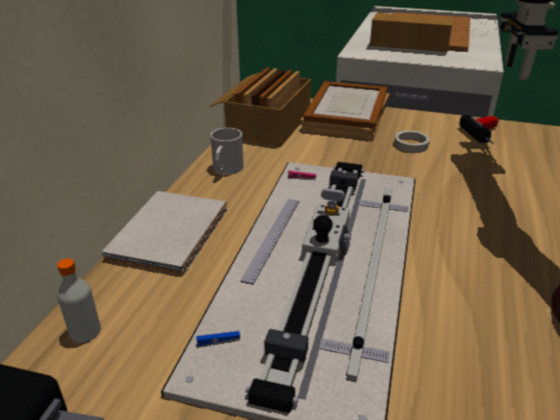

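View pics/top0.png

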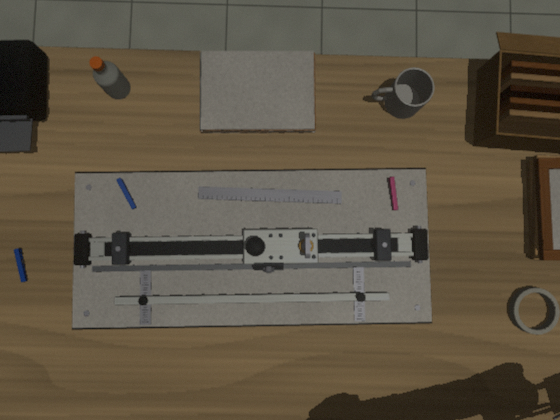

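The side view shows the head with its black knob at (322,225) and the thumbscrew near (333,195). In the top view the knob is at (255,246), the thumbscrew around (305,243), and the left stop at (120,248). I'll zoom in and measure.

```bash
python3 - <<'E'
from h import *
a=cv2.imread('pics/top0.png')[215:280,225:410]; a=cv2.resize(a,None,fx=4,fy=4,interpolation=cv2.INTER_CUBIC)
b=cv2.imread('pics/side0.png')[150:270,290:370]; b=cv2.resize(b,None,fx=4.9,fy=4.9,interpolation=cv2.INTER_CUBIC)
cv2.imwrite('pics/ztop.png',a*1); cv2.imwrite('pics/zside.png',b)
for n in('top','side'):
    c=dict(np.load(f'pics/{n}0.npz')); W=pts(c)
    m=(abs(W[...,0]-.44)<.08)&(W[...,1]>-.25)&(W[...,1]<.35)
    z=W[...,2]
    mm=m&(z>.045)&(z<.12)
    print(n, mm.sum())
    for lo,hi in((.05,.058),(.07,.08),(.085,.1),(.1,.112)):
        k=m&(z>lo)&(z<hi); nl,l,s,ce=cv2.connectedComponentsWithStats(k.astype('uint8'))
        for i in range(1,nl):
            if s[i,4]>5: print(lo,s[i],W[l==i].mean(0),W[l==i].min(0),W[l==i].max(0))
E
```

```text
top 1602
0.05 [126 246   4  13  26] [0.50925691 0.25409776 0.05416072] [0.49476796 0.2515597  0.05086881] [0.51873326 0.25648261 0.05759674]
0.05 [244 249  75  23 901] [ 0.5034502  -0.05113988  0.05434   ] [ 0.47514367 -0.12702667  0.05006605] [0.51998565 0.02198119 0.05799745]
0.05 [376 252   4   8  14] [ 0.50994421 -0.24433701  0.05505657] [ 0.50404232 -0.24853787  0.05086232] [ 0.51804783 -0.24269813  0.05765417]
0.05 [254 264  10   3  15] [ 0.48559424 -0.00757852  0.05387482] [ 0.48455269 -0.01691744  0.05040052] [0.4888786  0.00111481 0.05740556]
0.085 [246 248  19   8  44] [ 0.5118151  -0.00188969  0.09633492] [ 0.50659171 -0.01847582  0.08907409] [0.519743   0.01622035 0.09997318]
0.085 [305 250   5   8  11] [ 0.5099471  -0.09920104  0.0959319 ] [ 0.50509091 -0.10495814  0.09234915] [ 0.51843315 -0.09730509  0.09991953]
0.1 [248 248  15   6  61] [ 0.51576806 -0.00087831  0.10371828] [ 0.51040798 -0.01469284  0.10002144] [0.51996668 0.01207217 0.10857713]
0.1 [306 250   5   7  34] [ 0.5126678  -0.10230512  0.1056464 ] [ 0.50700326 -0.10662622  0.10090536] [ 0.51856185 -0.098435
[... 423 characters left out ...]
8 0.05799912]
0.07 [324 231   7   5  13] [0.51484421 0.0070689  0.07564763] [ 0.50982629 -0.00068334  0.0723807 ] [0.51871936 0.01202786 0.07986792]
0.085 [336 194   9   8  46] [ 0.51260039 -0.09901849  0.09313765] [ 0.50463242 -0.10309856  0.08565109] [ 0.5199756  -0.09496393  0.09990096]
0.085 [323 219  10  13  71] [0.51261606 0.00759443 0.09313021] [ 0.5059257  -0.00919168  0.08532549] [0.51998259 0.01722139 0.09952028]
0.1 [337 190   8   6  32] [ 0.51342273 -0.10073219  0.10425222] [ 0.505408   -0.10963177  0.10004029] [ 0.51946174 -0.09552561  0.10767139]
0.1 [325 215   6  10  38] [0.5157818  0.00118558 0.10282517] [ 0.51048334 -0.01019463  0.10001097] [0.5195603  0.01231518 0.10672746]
```

```bash
ls pics
```

```text
side0.npz
side0.png
top0.npz
top0.png
zside.png
ztop.png
```

View pics/ztop.png

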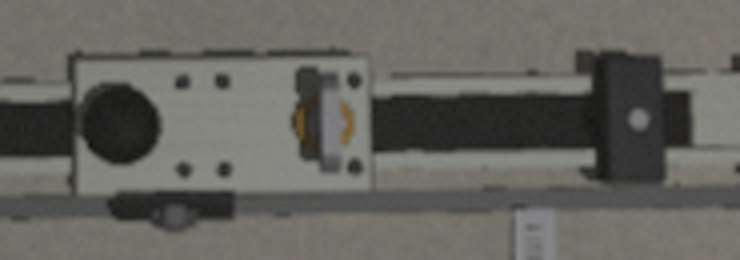

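View pics/zside.png

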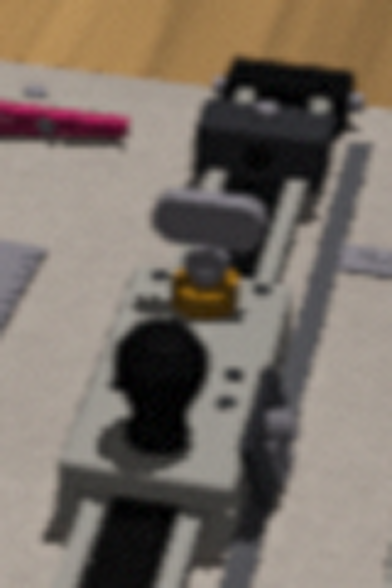

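The zooms show the paddle lying roughly across the rail at top-view pixel (307,246). My x-mask clipped the data at 0.52, so I'll measure again.

```bash
python3 - <<'E'
from h import *
for n in('top','side'):
    c=dict(np.load(f'pics/{n}0.npz')); W=pts(c); x,y,z=W[...,0],W[...,1],W[...,2]
    m=(abs(x-.51)<.1)&(y>-.4)&(y<.4)
    for nm,k in dict(pad=m&(z>.085)&(z<.112)&(abs(y+.1)<.04),padtop=m&(z>.1)&(z<.112)&(abs(y+.1)<.04),knob=m&(z>.08)&(z<.11)&(abs(y)<.03),top=m&(abs(z-.054)<.004)&(abs(y+.05)<.09),stopL=m&(z>.04)&(z<.09)&(y>.22)&(y<.33),stopR=m&(z>.04)&(z<.09)&(y<-.2)).items():
        p=W[k]; 
        if len(p)<4: continue
        r=cv2.minAreaRect((p[:,:2]*1000).astype('float32'))
        print(n,nm,len(p),p.mean(0),p.min(0),p.max(0),'rect',np.round(r[0],1),np.round(r[1],1),round(r[2],1))
    # rail direction from strip dark? board long edge
E
```

```text
top pad 138 [ 0.52739682 -0.10094676  0.10450629] [ 0.50509091 -0.10662622  0.09234915] [ 0.55117083 -0.09628663  0.11068699] rect [ 528.1 -101.4] [46.   9.1] 1.8
top padtop 117 [ 0.52860724 -0.10137015  0.10591515] [ 0.50700326 -0.10662622  0.10034112] [ 0.55102769 -0.09628663  0.11068699] rect [ 529.  -101.4] [44.   9.1] 1.8
top knob 300 [ 0.5244724  -0.0017032   0.10131893] [ 0.50659171 -0.02020314  0.08720307] [0.54329771 0.01645707 0.10962264] rect [524.4  -1.4] [35.4 36.8] 46.0
top top 2024 [ 0.52522664 -0.05226899  0.05431884] [ 0.47514367 -0.12702667  0.05004906] [0.56349172 0.02317409 0.05799745] rect [519.  -52.1] [ 85.2 149.3] 2.6
top stopL 671 [0.5109664  0.26598462 0.05670823] [0.41133613 0.22007376 0.04000156] [0.54697453 0.32789614 0.06975622] rect [478.9 274. ] [135.9 107. ] 0.4
top stopR 1034 [ 0.53025469 -0.28308038  0.05088217] [ 0.42095173 -0.35215835  0.04002301] [ 0.56915317 -0.20057403  0.07059109] rect [ 496.8 -279. ] [141.9 153. ] 4.3
side pad 246 [ 0.52818796 -0.09926447  0.09769493] [ 0.50463242 -0.10963177  0.08502749] [ 0.55223472 -0.09399892  0.10774969]
[... 151 characters left out ...]
474  0.10774969] rect [ 528.6 -102.6] [46.4 14.1] 0.1
side knob 299 [0.52316531 0.00699553 0.09597978] [ 0.5059257  -0.01254713  0.08047056] [0.54399875 0.01849921 0.10778061] rect [524.3   2.6] [36.  31.3] 13.8
side top 1071 [ 0.51965757 -0.03813642  0.05382797] [ 0.47403151 -0.12736097  0.05003774] [0.56412486 0.02848308 0.05797905] rect [518.4 -49.8] [ 86.4 154.4] 2.5
side stopL 1008 [0.50992035 0.27381938 0.05548069] [0.41034001 0.22126144 0.04001138] [0.54661432 0.31455887 0.06734347] rect [483.3 248.7] [138.1  77.4] 45.3
side stopR 542 [ 0.5281171  -0.26915695  0.05047681] [ 0.42057454 -0.35264986  0.04000987] [ 0.56829507 -0.20464275  0.06741767] rect [ 494.7 -278. ] [143.1 151.7] 2.2
```

Screw axis ≈ (0.5285, -0.1015), with the paddle along about +1.8°. Turning clockwise is a positive turn about tool x. I'll approach with the half-turned grasp so the last joint has about 4.6 rad of clockwise travel. First I'll translate.

```bash
python3 -m inch '[[[0,-0.0254,-0.03],0],[[0,-0.0254,-0.03],0],[[0,-0.0254,-0.03],0],[[0,-0.0254,-0.03],0],[[0,-0.0254,-0.03],0],[[0,-0.0254,-0.03],0],[[0,-0.0254,-0.03],0],[[0,-0.0254,-0.03],0],[[0,-0.0254,-0.03],0],[[0,-0.0254,-0.03],0],[[0,-0.0254,-0.03],0],[[0,-0.0254,-0.03],0],[[0,-0.0254,-0.03],0],[[0,-0.0254,-0.03],0],[[0,-0.0254,-0.03],0],[[0,-0.0254,-0.03],0]]' -1
python3 -c "
from h import *;st()"
```

```text
time: 1.43
ee_pos: [0.5348, -0.0897, 0.2075]
tcp_rot: [[-0.017, 0.25, -0.968], [0.004, -0.968, -0.25], [-1.0, -0.008, 0.015]]
force: [-0.1, -0.8, 0.7]
gripper_width: 0.0928
time 1.4333
joint_positions [ 0.1907  0.4687 -0.0954  1.737   0.0506  0.9553 -1.2427]
dq [-0.8079  0.3035 -0.039  -0.529   0.041   0.2246 -0.8448]
joint_torque [  2.1291 -39.9902  -1.1105 -13.5747  -0.137   -0.0406   0.5445]
ee_pos [ 0.5348 -0.0897  0.2075]
tcp_rot [[-0.0167  0.2498 -0.9681]
 [ 0.0035 -0.9683 -0.2499]
 [-0.9999 -0.0076  0.0153]]
force [-0.05   -0.8275  0.66  ]
wrist_torque [-0.0824 -0.0884 -0.0093]
gripper_width 0.09282465371528127
```

```bash
python3 -m inch '[[[0,0,0],0],[[0,0,0],-7],[[0,0,0],-7],[[0,0,0],-7],[[0,0,0],-7],[[0,0,0],-7],[[0,0,0],-7],[[0,0,0],-7],[[0,0,0],-7],[[0,0,0],-7],[[0,0,0],-7],[[0,0,0],-7],[[0,0,0],-7],[[0,0,0],-7],[[0,0,0],-7],[[0,0,0],-7],[[0,0,0],-7],[[0,0,0],-7],[[0,0,0],-7]]'
python3 -c "
from h import *;st()"
```

```text
time: 3.02
ee_pos: [0.532, -0.0768, 0.1987]
tcp_rot: [[-0.033, 0.592, 0.806], [0.011, 0.806, -0.592], [-0.999, -0.011, -0.033]]
force: [-0.1, -0.2, -1.1]
gripper_width: 0.093
time 3.0167
joint_positions [ 0.5588  0.5638 -0.7089  1.7348  0.4019  1.0308  0.6422]
dq [ 0.2414  0.1074 -0.4094  0.0054  0.2618  0.0953  1.2435]
joint_torque [ -0.8831 -38.0528  -5.5481 -14.1981  -0.2472   0.0779  -0.8239]
ee_pos [ 0.532  -0.0768  0.1987]
tcp_rot [[-0.033   0.5916  0.8055]
 [ 0.0108  0.8061 -0.5916]
 [-0.9994 -0.0109 -0.033 ]]
force [-0.0963 -0.1616 -1.0968]
wrist_torque [ 0.023  -0.1775 -0.0313]
gripper_width 0.09302284768494869
```

```bash
python3 -m inch '[[[0,0,0],-7],[[0,0,0],-7],[[0,0,0],-7],[[0,0,0],-7],[[0,0,0],-7],[[0,0,0],0]]'
python3 -c "
from h import *;st()"
```

```text
time: 3.52
ee_pos: [0.5288, -0.08, 0.1957]
tcp_rot: [[-0.04, 0.007, 0.999], [0.01, 1.0, -0.006], [-0.999, 0.01, -0.04]]
force: [0.9, -1.1, -0.9]
gripper_width: 0.093
time 3.5167
joint_positions [ 0.6569  0.6182 -0.8806  1.7375  0.5132  1.0808  1.1643]
dq [ 0.002  -0.0013  0.0134  0.0098 -0.0128 -0.0065 -0.0721]
joint_torque [ -0.152  -37.6144  -8.2443 -13.726    0.0081   0.207    0.5357]
ee_pos [ 0.5288 -0.08    0.1957]
tcp_rot [[-0.0398  0.0067  0.9992]
 [ 0.0102  0.9999 -0.0063]
 [-0.9992  0.0099 -0.0399]]
force [ 0.8526 -1.0501 -0.909 ]
wrist_torque [ 0.1083 -0.1945 -0.0776]
gripper_width 0.09296337607703158
```

```bash
python3 -m inch '[[[0.017,-0.0055,0.0005],-2],[[0.017,-0.0055,0.0005],0],[[0.017,-0.0055,0.0005],0],[[0.017,-0.0055,0.0005],0],[[0,0,0],0],[[0,0,0],0]]'
python3 -c "
from h import *;st();c=shot('top','top1')
c=shot('side','side1')"
```

```text
time: 4.02
ee_pos: [0.5279, -0.1032, 0.1246]
tcp_rot: [[-0.04, -0.011, 0.999], [0.01, 1.0, 0.011], [-0.999, 0.011, -0.04]]
force: [-0.6, 0.1, 1.4]
gripper_width: 0.0929
time 4.0167
joint_positions [ 0.6572  0.7065 -0.821   1.8089  0.6091  0.9476  1.1462]
dq [ 0.0059  0.026   0.0254  0.0207  0.0102  0.0003 -0.0296]
joint_torque [  0.6707 -38.54    -7.5395 -11.2474  -0.0089   0.2212   0.0088]
ee_pos [ 0.5279 -0.1032  0.1246]
tcp_rot [[-0.0403 -0.0108  0.9991]
 [ 0.0104  0.9999  0.0112]
 [-0.9991  0.0108 -0.0402]]
force [-0.5833  0.1457  1.4229]
wrist_torque [ 0.0855 -0.1351 -0.0434]
gripper_width 0.09285542065714056
```

View pics/side1.png

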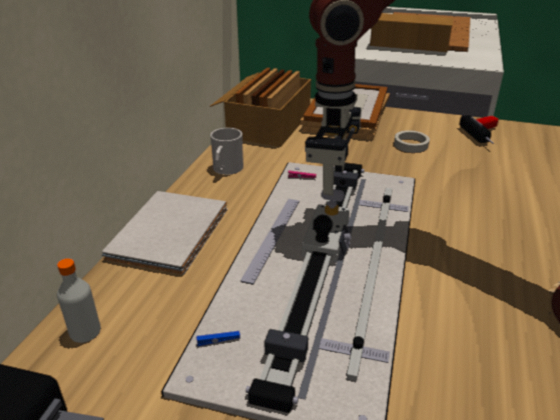

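The gripper is above the thumbscrew at about (330,175). Now I'll descend.

```bash
python3 -m inch '[[[0.014,0.0004,0.0006],0],[[0.014,0.0004,0.0006],0],[[0.012,0.0004,0.0006],0],[[0,0,0],0],[[0,0,0],0]]'
python3 -c "
from h import *;st()"
```

```text
time: 4.53
ee_pos: [0.5329, -0.0994, 0.0895]
tcp_rot: [[-0.028, -0.01, 1.0], [0.009, 1.0, 0.01], [-1.0, 0.01, -0.028]]
force: [0.2, 0.1, -0.2]
gripper_width: 0.0928
time 4.5333
joint_positions [ 0.6242  0.7496 -0.7806  1.8389  0.6646  0.8691  1.0949]
dq [-0.0042  0.0081  0.0017  0.0084  0.0022  0.0008 -0.0088]
joint_torque [  0.1833 -40.0853  -7.9267 -10.3182  -0.0442   0.1574  -0.0076]
ee_pos [ 0.5329 -0.0994  0.0895]
tcp_rot [[-0.0278 -0.0102  0.9996]
 [ 0.0093  0.9999  0.0105]
 [-0.9996  0.0096 -0.0277]]
force [ 0.1679  0.1171 -0.1855]
wrist_torque [ 0.0699 -0.1756  0.0158]
gripper_width 0.09282800703975554
```

```bash
python3 -m inch '[[[0.004,-0.001,-0.0025],-1],[[0.004,-0.001,-0.002],0],[[0,0,0],0],[[0,0,0],0]]'
python3 -c "
from h import *;st()"
```

```text
time: 4.87
ee_pos: [0.5292, -0.1011, 0.0832]
tcp_rot: [[-0.024, -0.03, 0.999], [0.009, 1.0, 0.03], [-1.0, 0.01, -0.024]]
force: [-0.3, 0.2, 1.0]
gripper_width: 0.0929
time 4.8667
joint_positions [ 0.6289  0.7539 -0.7783  1.8565  0.6813  0.8491  1.1014]
dq [ 0.0051 -0.0008  0.0014  0.0086  0.0048  0.     -0.0021]
joint_torque [  0.0775 -40.4239  -8.0921 -10.215   -0.0468   0.1439   0.001 ]
ee_pos [ 0.5292 -0.1011  0.0832]
tcp_rot [[-0.024  -0.0295  0.9993]
 [ 0.0088  0.9995  0.0298]
 [-0.9997  0.0095 -0.0237]]
force [-0.3046  0.1597  1.0176]
wrist_torque [ 0.0455 -0.1237 -0.0168]
gripper_width 0.09291794716185947
```

```bash
python3 -m inch '[[[0.003,0,-0.001],0],[[0,0,0],0],[[0,0,0],0]]'; python3 -m inch '[[[0,0,0],0],[[0,0,0],0],[[0,0,0],0],[[0,0,0],0],[[0,0,0],0],[[0,0,0],0],[[0,0,0],0],[[0,0,0],0]]' 1
python3 -c "
from h import *;st();c=shot('top','top2');c=shot('side','side2')
b=cv2.imread('pics/side2.png')[100:260,270:400]; cv2.imwrite('pics/z2.png',cv2.resize(b,None,fx=4,fy=3.7,interpolation=2))"
```

```text
time: 5.12
ee_pos: [0.5283, -0.1014, 0.0805]
tcp_rot: [[-0.023, -0.029, 0.999], [0.009, 1.0, 0.029], [-1.0, 0.009, -0.023]]
force: [1.1, -0.6, 0.4]
gripper_width: 0.0929
time: 5.78
ee_pos: [0.5287, -0.1013, 0.0808]
tcp_rot: [[-0.022, -0.029, 0.999], [0.009, 1.0, 0.029], [-1.0, 0.009, -0.022]]
force: [-0.7, -0.3, -0.5]
gripper_width: 0.0443
time 5.7833
joint_positions [ 0.6278  0.7556 -0.7747  1.8612  0.6861  0.8411  1.0969]
dq [-0.001   0.0015 -0.0001 -0.0007  0.001   0.0022 -0.0009]
joint_torque [  0.0002 -40.6391  -8.1757 -10.2457  -0.0494   0.1225  -0.0012]
ee_pos [ 0.5287 -0.1013  0.0808]
tcp_rot [[-0.0223 -0.0289  0.9993]
 [ 0.0086  0.9995  0.0291]
 [-0.9997  0.0092 -0.022 ]]
force [-0.6568 -0.3262 -0.5021]
wrist_torque [ 0.0343 -0.1651 -0.0122]
gripper_width 0.04431960478810135
```

View pics/z2.png

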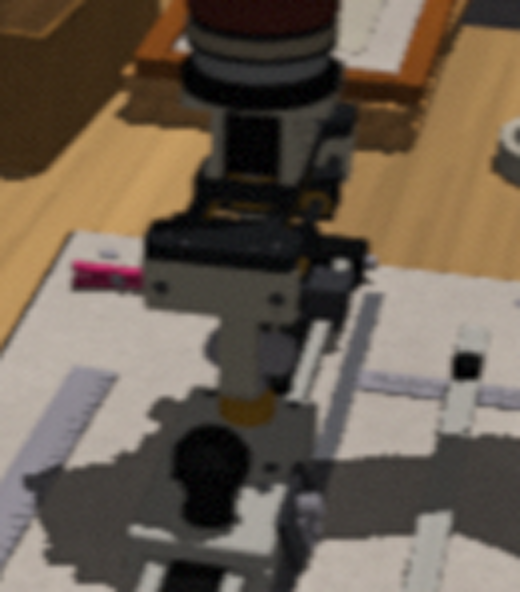

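The front finger stands centred across the paddle. The fingers are still closing (44 mm open).

```bash
python3 -m inch '[[[0,0,0],0],[[0,0,0],0],[[0,0,0],0],[[0,0,0],0],[[0,0,0],0],[[0,0,0],0],[[0,0,0],0]]' 1
python3 -c "
from h import *;st()"
```

```text
time: 6.47
ee_pos: [0.5287, -0.1019, 0.0807]
tcp_rot: [[-0.022, -0.029, 0.999], [0.007, 1.0, 0.029], [-1.0, 0.008, -0.022]]
force: [0.6, 0.6, -0.4]
gripper_width: 0.0091
time 6.4667
joint_positions [ 0.6278  0.7555 -0.7741  1.8611  0.687   0.8415  1.0971]
dq [ 0.0012  0.0014  0.0013  0.0007  0.001  -0.0007 -0.0008]
joint_torque [  0.0465 -40.6094  -8.2362 -10.231   -0.1564   0.0834  -0.0037]
ee_pos [ 0.5287 -0.1019  0.0807]
tcp_rot [[-0.0224 -0.0292  0.9993]
 [ 0.0074  0.9995  0.0294]
 [-0.9997  0.008  -0.0222]]
force [ 0.5646  0.6441 -0.388 ]
wrist_torque [-0.0956 -0.1642  0.03  ]
gripper_width 0.009051560664777275
```

```bash
python3 -m inch '[[[0.0001,0,0],7],[[0.0001,0,0],7],[[0.0001,0,0],7],[[0.0001,0,0],7]]'
cat > q.py <<'E'
from h import *
s=bot.state(); R=np.array(s['tcp_rot']); y=np.degrees(np.arctan2(R[1,1],R[0,1]))
print('yaw',round(y,2),'cw from 91.7:',round((91.7-y)%360,2),'grasp',np.array(s['ee_pos'])-R[:,0]*.019,'x',R[:,0],'\nF',np.array(s['force']),'M',np.array(s['wrist_torque']),'q',np.array(s['joint_positions']),'dq',np.array(s['dq']),'tau7',s['joint_torque'][6],'w',s['gripper_width'],'t',s['time'])
E
python3 q.py
```

```text
time: 6.8
ee_pos: [0.5286, -0.1023, 0.0803]
tcp_rot: [[-0.022, 0.456, 0.89], [0.008, 0.89, -0.456], [-1.0, -0.003, -0.024]]
force: [-0.7, -0.0, -1.0]
gripper_width: 0.0089
yaw 62.89 cw from 91.7: 28.81 grasp [ 0.5290472  -0.10247439  0.0992477 ] x [-0.02229319  0.00845307 -0.99971574] 
F [-0.66052857 -0.01959631 -1.01565786] M [ 0.04862729 -0.23729782  0.05099801] q [ 0.55521856  0.71544192 -0.64059669  1.86347936  0.5779144   0.7821991
  0.69747214] dq [-0.23025376 -0.1102499   0.4068987   0.01167277 -0.33988435 -0.16681784
 -1.17031944] tau7 0.7412460073828697 w 0.008862825852485755 t 6.8
```

```bash
python3 -m inch '[[[0.0001,0,0],7],[[0.0001,0,0],7],[[0.0001,0,0],7],[[0.0001,0,0],7],[[0.0001,0,0],7],[[0.0001,0,0],7],[[0.0001,0,0],7]]'
python3 q.py
```

```text
time: 7.38
ee_pos: [0.5283, -0.1026, 0.0794]
tcp_rot: [[-0.021, 0.975, 0.221], [0.01, 0.221, -0.975], [-1.0, -0.019, -0.014]]
force: [-1.8, -0.2, -1.2]
gripper_width: 0.009
yaw 12.76 cw from 91.7: 78.94 grasp [ 0.52865521 -0.10281172  0.09841122] x [-0.02119341  0.00963867 -0.99972893] 
F [-1.75619633 -0.23535662 -1.16160073] M [ 0.03485516 -0.32139679 -0.00876296] q [ 0.41039297  0.66429636 -0.39720356  1.87028127  0.36577089  0.70206616
  0.0241824 ] dq [-0.26019875 -0.06778524  0.42147455  0.01787871 -0.38152852 -0.11470806
 -1.12267097] tau7 0.7033734396100044 w 0.008966566824242832 t 7.3833
```

```bash
python3 -m inch '[[[0.0001,0,0],7],[[0.0001,0,0],7],[[0.0001,0,0],7],[[0.0001,0,0],7]]'
python3 q.py; python3 -m inch '[[[0.0001,0,0],4],[[0.0001,0,0],3]]'
python3 q.py;python3 -m inch '[[[0.0001,0,0],3],[[0.0001,0,0],3]]'
python3 q.py
```

```text
time: 7.72
ee_pos: [0.528, -0.1027, 0.0789]
tcp_rot: [[-0.02, 0.962, -0.274], [0.01, -0.274, -0.962], [-1.0, -0.022, -0.004]]
force: [-1.0, -0.5, -0.2]
gripper_width: 0.0091
yaw -15.88 cw from 91.7: 107.58 grasp [ 0.52837709 -0.1028488   0.09793195] x [-0.01995959  0.01027911 -0.99974795] 
F [-0.99932608 -0.49214256 -0.16521274] M [-0.08423148 -0.29598483  0.06600318] q [ 0.32108774  0.64625489 -0.25519896  1.87517437  0.23412152  0.67057744
 -0.34934869] dq [-0.27143598 -0.04396621  0.42714879  0.01923504 -0.40166252 -0.08203754
 -1.1032181 ] tau7 0.6923595070838928 w 0.009140397271915892 t 7.7167
time: 7.88
ee_pos: [0.5279, -0.1026, 0.0788]
tcp_rot: [[-0.019, 0.918, -0.397], [0.01, -0.397, -0.918], [-1.0, -0.022, -0.001]]
force: [-2.4, -0.2, -0.1]
gripper_width: 0.009
yaw -23.38 cw from 91.7: 115.08 grasp [ 0.52828915 -0.1027932   0.09777975] x [-0.01924519  0.0099502  -0.99976528] 
F [-2.41599984 -0.19416368 -0.08636288] M [-0.08252529 -0.31041133  0.01241926] q [ 0.29642655  0.64266274 -0.21709703  1.87698787  0.19875154  0.66338563
 -0.44632073] dq [-0.12341737 -0.01723134  0.19184959  0.01171159 -0.17995948 -0.03619508
 -0.49082676] tau7 0.2173112751916051 w 0.00902216595698958 t 7.8833
time: 8.05
ee_pos: [0.5279, -0.1026, 0.0787]
tcp_rot: [[-0.019, 0.869, -0.495], [0.01, -0.495, -0.869], [-1.0, -0.021, 0.001]]
force: [-1.8, -1.2, -1.0]
gripper_width: 0.0087
yaw -29.67 cw from 91.7: 121.37 grasp [ 0.52824516 -0.10274183  0.09766695] x [-0.01850589  0.00978351 -0.99978088] 
F [-1.80769149 -1.1921788  -1.02952277] M [-0.12119361 -0.23935119  0.04536422] q [ 0.27598162  0.64009613 -0.18556793  1.87851075  0.16901159  0.65788954
 -0.52764853] dq [-0.12352375 -0.01427174  0.19028769  0.00693734 -0.17986612 -0.03152763
 -0.48110967] tau7 0.2844045124948025 w 0.008697004460931725 t 8.05
```

```bash
cat > r.py <<'E'
from h import *
s=bot.state(); R=np.array(s['tcp_rot']); y=np.degrees(np.arctan2(R[1,1],R[0,1]))
print('cw',round((91.7-y)%360,2),'Mz',round(s['wrist_torque'][2],3),'tau7',round(s['joint_torque'][6],3),'dq7',round(s['dq'][6],3),'z',round(s['ee_pos'][2],4),'q7',round(s['joint_positions'][6],3),'F',np.round(s['force'],1))
E
python3 -m inch '[[[0,0,0],3]]'>/dev/null; python3 r.py
python3 -m inch '[[[0,0,0],3]]'>/dev/null; python3 r.py
python3 -m inch '[[[0,0,0],3]]'>/dev/null; python3 r.py
python3 -m inch '[[[0,0,0],3]]'>/dev/null; python3 r.py
python3 -m inch '[[[0,0,0],3]]'>/dev/null; python3 r.py
python3 -m inch '[[[0,0,0],3]]'>/dev/null; python3 r.py
```

```text
cw 124.51 Mz -0.007 tau7 0.285 dq7 -0.479 z 0.0786 q7 -0.568 F [-0.3  0.1 -1.2]
cw 127.66 Mz 0.003 tau7 0.286 dq7 -0.48 z 0.0786 q7 -0.608 F [-1.2 -0.8 -0.5]
cw 130.79 Mz 0.08 tau7 0.286 dq7 -0.477 z 0.0785 q7 -0.648 F [-0.5  0.1  0.2]
cw 133.93 Mz 0.065 tau7 0.286 dq7 -0.477 z 0.0785 q7 -0.688 F [-0.9 -1.5 -0.3]
cw 137.07 Mz 0.01 tau7 0.286 dq7 -0.474 z 0.0784 q7 -0.728 F [-0.9 -0.8 -0.6]
cw 140.2 Mz -0.002 tau7 0.285 dq7 -0.473 z 0.0784 q7 -0.768 F [-0.7 -0.2 -0.1]
```

tau7 is noise-free at constant speed, holding at 0.286, so it makes a good indicator. I'll continue.

```bash

python3 -m inch '[[[0,0,0],3]]'>/dev/null; python3 r.py
python3 -m inch '[[[0,0,0],3]]'>/dev/null; python3 r.py
python3 -m inch '[[[0,0,0],3]]'>/dev/null; python3 r.py
python3 -m inch '[[[0,0,0],3]]'>/dev/null; python3 r.py
python3 -m inch '[[[0,0,0],3]]'>/dev/null; python3 r.py
python3 -m inch '[[[0,0,0],3]]'>/dev/null; python3 r.py
```

```text
cw 143.34 Mz 0.023 tau7 0.286 dq7 -0.471 z 0.0783 q7 -0.808 F [-0.9 -0.6 -0. ]
cw 146.47 Mz -0.009 tau7 0.285 dq7 -0.473 z 0.0782 q7 -0.848 F [-0.9 -0.9 -0.8]
cw 149.6 Mz 0.057 tau7 0.285 dq7 -0.473 z 0.0782 q7 -0.888 F [-0.5  0.3 -1.2]
cw 152.73 Mz 0.063 tau7 0.28 dq7 -0.47 z 0.0782 q7 -0.927 F [-0.9 -1.  -0.2]
cw 155.85 Mz 0.008 tau7 0.268 dq7 -0.472 z 0.0781 q7 -0.967 F [-1.6 -0.2  0.1]
cw 158.97 Mz 0.098 tau7 0.254 dq7 -0.47 z 0.0781 q7 -1.006 F [-1.5 -1.5 -0.6]
```

tau7 changes from about 151°, where contact begins. Now I'll use smaller steps and watch Mz (free average ≈ 0.025).

```bash

python3 -m inch '[[[0,0,0],1]]'>/dev/null; python3 r.py
python3 -m inch '[[[0,0,0],1]]'>/dev/null; python3 r.py
python3 -m inch '[[[0,0,0],1]]'>/dev/null; python3 r.py
python3 -m inch '[[[0,0,0],1]]'>/dev/null; python3 r.py
python3 -m inch '[[[0,0,0],1]]'>/dev/null; python3 r.py
python3 -m inch '[[[0,0,0],1]]'>/dev/null; python3 r.py
```

```text
cw 160.04 Mz 0.1 tau7 -0.1 dq7 -0.136 z 0.0781 q7 -1.02 F [-0.9 -0.2 -0.2]
cw 161.03 Mz 0.04 tau7 0.018 dq7 -0.166 z 0.0781 q7 -1.033 F [-0.6 -0.3  0.2]
cw 162.06 Mz 0.042 tau7 0.022 dq7 -0.156 z 0.0781 q7 -1.046 F [-0.7 -0.4 -0.5]
cw 163.1 Mz 0.098 tau7 0.023 dq7 -0.156 z 0.0781 q7 -1.059 F [-0.6 -1.3  0.2]
cw 164.16 Mz 0.101 tau7 0.015 dq7 -0.16 z 0.0781 q7 -1.072 F [-0.9 -1.   0.8]
cw 165.23 Mz 0.126 tau7 0.007 dq7 -0.16 z 0.0781 q7 -1.086 F [-1.2 -1.1 -0.1]
```

```bash

python3 -m inch '[[[0,0,0],1]]'>/dev/null; python3 r.py
python3 -m inch '[[[0,0,0],1]]'>/dev/null; python3 r.py
python3 -m inch '[[[0,0,0],1]]'>/dev/null; python3 r.py
python3 -m inch '[[[0,0,0],1]]'>/dev/null; python3 r.py
python3 -c "
from h import *
c=shot('top','top3');st()"; python3 r.py
```

```text
cw 166.32 Mz 0.133 tau7 -0.001 dq7 -0.161 z 0.0781 q7 -1.1 F [-0.4 -0.4 -0.8]
cw 167.41 Mz 0.129 tau7 -0.01 dq7 -0.164 z 0.078 q7 -1.113 F [-0.8 -0.5 -0.2]
cw 168.5 Mz 0.152 tau7 -0.02 dq7 -0.164 z 0.078 q7 -1.127 F [-1.4 -0.   0.2]
cw 169.6 Mz 0.139 tau7 -0.029 dq7 -0.163 z 0.078 q7 -1.141 F [-1.1 -0.9 -0.1]
time 9.9333
joint_positions [ 0.1171  0.6333  0.0574  1.8893 -0.068   0.6359 -1.1413]
dq [ 0.0013  0.0003 -0.0072 -0.0003  0.01   -0.0008  0.0326]
joint_torque [ -0.1891 -40.593    0.6939 -10.9557  -0.3167   0.1214  -0.153 ]
ee_pos [ 0.5276 -0.1022  0.078 ]
tcp_rot [[-0.0138  0.2092 -0.9778]
 [ 0.0088 -0.9778 -0.2093]
 [-0.9999 -0.0115  0.0117]]
force [-0.7103  0.4372  0.4686]
wrist_torque [-0.3413 -0.1327  0.0684]
gripper_width 0.008629889005473469
cw 169.62 Mz 0.068 tau7 -0.153 dq7 0.033 z 0.078 q7 -1.141 F [-0.7  0.4  0.5]
```

```bash

python3 -m inch '[[[0,0,0],1]]'>/dev/null; python3 r.py
python3 -m inch '[[[0,0,0],1]]'>/dev/null; python3 r.py
python3 -m inch '[[[0,0,0],1]]'>/dev/null; python3 r.py
```

```text
cw 170.67 Mz 0.134 tau7 0.016 dq7 -0.185 z 0.0781 q7 -1.155 F [-0.9 -0.3 -0.1]
cw 171.76 Mz 0.17 tau7 -0.05 dq7 -0.158 z 0.0781 q7 -1.168 F [-1.4 -0.2  0.3]
cw 172.86 Mz 0.149 tau7 -0.058 dq7 -0.164 z 0.078 q7 -1.182 F [-1.3 -0.2 -0.6]
```

```bash

python3 -m inch '[[[0,0,0],1.2]]'>/dev/null; python3 r.py
python3 -m inch '[[[0,0,0],0]]'>/dev/null; python3 r.py
python3 -c "
from h import *
c=shot('top','top4');c=shot('side','side4')
b=cv2.imread('pics/side4.png')[130:250,280:380]; cv2.imwrite('pics/z4.png',cv2.resize(b,None,fx=4.9,fy=4.9,interpolation=2))"; python3 r.py; python3 q.py
```

```text
cw 174.17 Mz 0.201 tau7 -0.038 dq7 -0.199 z 0.0781 q7 -1.199 F [-1.3 -1.6  0.5]
cw 174.24 Mz 0.124 tau7 -0.236 dq7 0.006 z 0.078 q7 -1.2 F [-0.9 -1.4 -0.8]
cw 174.18 Mz 0.193 tau7 -0.155 dq7 0.003 z 0.078 q7 -1.199 F [-0.8  0.1  0.2]
yaw -82.48 cw from 91.7: 174.18 grasp [ 0.52789796 -0.10232161  0.09702371] x [-0.01385778  0.00863747 -0.99986667] 
F [-0.8099088   0.06017405  0.20586704] M [-0.3176712  -0.11930906  0.19298835] q [ 0.1018834   0.63400894  0.08053244  1.88977413 -0.09074102  0.63644958
 -1.19878169] dq [ 0.00190403 -0.00041598 -0.00305665  0.00146876  0.00219421  0.00042784
  0.00253476] tau7 -0.15527447685599327 w 0.008691455343340655 t 10.45
```

View pics/z4.png

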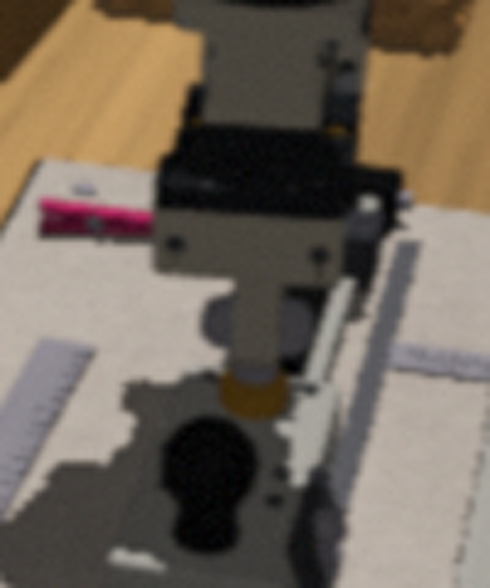

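```bash
cat > pad.py <<'E'
import sys
from h import *
c=dict(np.load(f'pics/{sys.argv[1]}.npz')); W=pts(c)
ax=np.array([float(sys.argv[2]),float(sys.argv[3])])
d=W[...,:2]-ax; r=np.linalg.norm(d,axis=-1); lo=float(sys.argv[4])
k=(W[...,2]>.084)&(W[...,2]<.108)&(r<.028)&(r>lo)
p=W[k]; print(len(p)); q=(p[:,:2]*1000).astype('float32')
vx,vy,x0,y0=cv2.fitLine(q,cv2.DIST_HUBER,0,.01,.01).ravel(); print('angle',np.degrees(np.arctan2(vy,vx)),x0,y0, cv2.minAreaRect(q))
E
python3 pad.py side4 .528 -.1022 .011; python3 pad.py side0 .5285 -.1015 .011;  python3 pad.py top0 .5285 -.1015 0
python3 pad.py top4 .528 -.1022 .011
```

```text
215
angle 6.724419 527.5893 -96.19808 ((526.6963500976562, -99.24256896972656), (38.97041320800781, 38.766361236572266), 50.7437858581543)
133
angle 2.280687 529.6271 -98.327805 ((528.4992065429688, -101.85150146484375), (47.58521270751953, 14.2750825881958), 2.095137119293213)
118
angle 1.8365289 527.6297 -100.30954 ((528.102783203125, -101.38619995117188), (45.97205352783203, 9.148359298706055), 1.8161193132400513)
0Traceback (most recent call last):
  File "pad.py", line 8, in <module>
    vx,vy,x0,y0=cv2.fitLine(q,cv2.DIST_HUBER,0,.01,.01).ravel(); print('angle',np.degrees(np.arctan2(vy,vx)),x0,y0, cv2.minAreaRect(q))
                ~~~~~~~~~~~^^^^^^^^^^^^^^^^^^^^^^^^^^^^
cv2.error: OpenCV(4.12.0) /io/opencv/modules/imgproc/src/linefit.cpp:50: error: (-215:Assertion failed) count > 0 in function 'fitLine2D_wods'
```

Camera paddle angle is about 6.7° against 7.6° from the tool, so there was no slip. Backing off a quarter turn, down to cw ≈ 84.

```bash
python3 -m inch '[[[-0.0001,0,0],-7],[[-0.0001,0,0],-7],[[-0.0001,0,0],-7],[[-0.0001,0,0],-7],[[-0.0001,0,0],-7],[[-0.0001,0,0],-7],[[-0.0001,0,0],-7],[[-0.0001,0,0],-7],[[-0.0001,0,0],-7],[[-0.0001,0,0],-7],[[-0.0001,0,0],-7],[[0,0,0],0]]'; python3 q.py
```

```text
time: 11.45
ee_pos: [0.5282, -0.1027, 0.0791]
tcp_rot: [[-0.013, 0.998, -0.063], [0.01, -0.063, -0.998], [-1.0, -0.014, -0.01]]
force: [-0.6, -0.5, -1.3]
gripper_width: 0.0087
yaw -3.62 cw from 91.7: 95.32 grasp [ 0.52846493 -0.10285605  0.09808156] x [-0.01306423  0.01046867 -0.99985986] 
F [-0.58755573 -0.54123418 -1.27855386] M [-0.31806292 -0.22215224 -0.00729816] q [ 0.36258746  0.65082346 -0.3185055   1.87911317  0.29469419  0.6720416
 -0.19310085] dq [-0.00406898 -0.00140169  0.01441115 -0.00120736 -0.02125052 -0.00318114
 -0.06900421] tau7 0.45615607872605324 w 0.008703919442752065 t 11.45
```

```bash
python3 -m inch '[[[-0.0001,0,0],-6],[[-0.0001,0,0],-5],[[0,0,0],0],[[0,0,0],0]]'; python3 r.py
```

```text
time: 11.78
ee_pos: [0.5283, -0.1026, 0.0793]
tcp_rot: [[-0.013, 0.993, 0.12], [0.012, 0.121, -0.993], [-1.0, -0.012, -0.013]]
force: [-0.8, 0.8, -0.1]
gripper_width: 0.0087
cw 84.78 Mz -0.021 tau7 0.031 dq7 -0.007 z 0.0793 q7 -0.054 F [-0.8  0.8 -0.1]
```

```bash
python3 -m inch '[[[0,0,0],-0.8],[[0,0,0],0]]'; python3 r.py; python3 -m inch '[[[0,0,0],0],[[0,0,0],0],[[0,0,0],0],[[0,0,0],0],[[0,0,0],0],[[0,0,0],0],[[0,0,0],0],[[0,0,0],0],[[0,0,0],0],[[0,0,0],0],[[0,0,0],0],[[0,0,0],0],[[0,0,0],0],[[0,0,0],0]]' -1; python3 r.py
```

```text
time: 11.95
ee_pos: [0.5283, -0.1026, 0.0793]
tcp_rot: [[-0.013, 0.992, 0.129], [0.012, 0.129, -0.992], [-1.0, -0.012, -0.013]]
force: [-1.1, -0.2, 0.1]
gripper_width: 0.0087
cw 84.27 Mz 0.04 tau7 0.039 dq7 -0.031 z 0.0793 q7 -0.047 F [-1.1 -0.2  0.1]
time: 13.12
ee_pos: [0.5281, -0.1015, 0.0793]
tcp_rot: [[-0.014, 0.992, 0.124], [0.013, 0.125, -0.992], [-1.0, -0.013, -0.014]]
force: [0.0, 0.5, -0.2]
gripper_width: 0.0926
cw 84.54 Mz -0.035 tau7 0.001 dq7 0.0 z 0.0793 q7 -0.052 F [ 0.   0.5 -0.2]
```

Released. Lifting (tool −x), then looking.

```bash
python3 -m inch '[[[-0.02,0,0],0],[[-0.025,0,0],0],[[-0.025,0,0],0],[[-0.02,0,0],0],[[0,0,0],0],[[0,0,0],0]]'; python3 - <<'E'
from h import *
c=shot('side','side5');c=shot('top','top5')
W=pts(dict(np.load('pics/side5.npz'))); x,y,z=W[...,0],W[...,1],W[...,2]
k=(z>.08)&(z<.112)&(abs(y)<.04)&(abs(x-.52)<.05); p=W[k]; print('knob',p.mean(0),p.min(0),p.max(0))
k=(z>.066)&(z<.112)&(abs(y+.105)<.04)&(abs(x-.52)<.05); p=W[k]; print('pad',p.mean(0),p.min(0),p.max(0))
E
python3 q.py;python3 pad.py side5 .5285 -.102 0
```

```text
time: 13.62
ee_pos: [0.5281, -0.1025, 0.1713]
tcp_rot: [[-0.019, 0.992, 0.125], [0.014, 0.125, -0.992], [-1.0, -0.017, -0.016]]
force: [-0.7, -0.8, 0.5]
gripper_width: 0.093
knob [0.52294119 0.00753784 0.09625364] [ 0.50568212 -0.01500326  0.08078173] [0.54316195 0.01933858 0.10678696]
pad [ 0.52716257 -0.09427801  0.08770852] [ 0.51541908 -0.11724728  0.06602369] [ 0.54160435 -0.07532213  0.10789539]
yaw 7.2 cw from 91.7: 84.5 grasp [ 0.52816392 -0.10262589  0.18954665] x [-0.02062486  0.01399835 -0.99968928] 
F [ 0.17535244  0.01853529 -0.93909436] M [-0.05708358 -0.16897676  0.01751331] q [ 0.44322994  0.53876117 -0.43582038  1.78396164  0.26363733  0.90016343
  0.01763959] dq [-0.00444027  0.01711771  0.00455872  0.01603204  0.0014401   0.00116405
  0.00032704] tau7 0.0034292694908799604 w 0.09292482330238841 t 13.7167
85
angle -84.59755 526.6792 -91.904396 ((527.7626342773438, -96.28180694580078), (9.065459251403809, 41.435882568359375), 8.001591682434082)
```

View pics/side5.png

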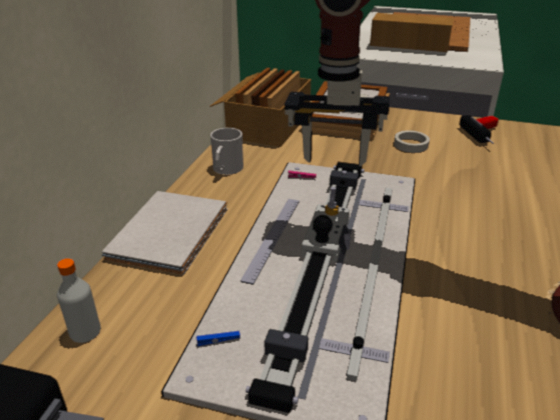

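The camera puts the paddle at about −83° (expected −82.5°). The knob should be at ≈ (0.525, −0.002). I'll move above it.

```bash
python3 -m inch '[[[0,0.0024,-0.025],0],[[0,0.0024,-0.025],0],[[0,0.0024,-0.025],0],[[0,0.0024,-0.025],0],[[0,0,0],2.5],[[0,0,0],2.5],[[0,0,0],0],[[0,0,0],0]]'; python3 q.py
```

```text
time: 14.38
ee_pos: [0.5178, 0.0011, 0.1602]
tcp_rot: [[-0.043, 0.999, 0.034], [0.014, 0.034, -0.999], [-0.999, -0.042, -0.015]]
force: [0.7, -0.9, -0.3]
gripper_width: 0.0931
yaw 1.96 cw from 91.7: 89.74 grasp [0.51856386 0.00079386 0.17914599] x [-0.04279692  0.01402009 -0.99898542] 
F [ 0.70574048 -0.88753729 -0.29191976] M [-0.05030463 -0.10722977  0.01098454] q [ 0.24004833  0.53032035 -0.41227894  1.83325124  0.24252392  0.87154745
 -0.25273504] dq [-0.01070872  0.01907924 -0.00181256  0.01606546  0.00070877 -0.0066646
 -0.01078154] tau7 -0.022972481092438102 w 0.09314756767350227 t 14.3833
```

```bash
python3 -m inch '[[[0.015,0.0025,0.001],0],[[0.018,0.0025,0.001],0],[[0.018,0.0025,0.001],0],[[0,0,0],0],[[0,0,0],0]]'; python3 q.py
```

```text
time: 14.8
ee_pos: [0.5223, -0.0035, 0.1046]
tcp_rot: [[-0.047, 0.998, 0.035], [0.013, 0.036, -0.999], [-0.999, -0.046, -0.015]]
force: [0.0, 0.5, 0.2]
gripper_width: 0.0931
yaw 2.04 cw from 91.7: 89.66 grasp [ 0.52314576 -0.00377996  0.12362239] x [-0.0466868   0.01290343 -0.99882623] 
F [0.02255278 0.4654461  0.22641525] M [-0.05739084 -0.14835303 -0.03987886] q [ 0.22122282  0.61325857 -0.37921446  1.87344438  0.28956176  0.75649764
 -0.2813486 ] dq [ 0.00789234  0.03709289  0.00956621  0.02319202  0.01200971 -0.00433738
  0.00099676] tau7 -0.0017225640476681292 w 0.09314621131079831 t 14.8
```

```bash
python3 -m inch '[[[0.012,0.0015,-0.0007],0],[[0.011,0.0015,-0.0007],0],[[0.01,0.0005,0],0],[[0,0,0],0]]'; python3 q.py; python3 -m inch '[[[0,0,0],0],[[0,0,0],0],[[0,0,0],0],[[0,0,0],0],[[0,0,0],0],[[0,0,0],0],[[0,0,0],0],[[0,0,0],0],[[0,0,0],0],[[0,0,0],0],[[0,0,0],0],[[0,0,0],0]]' 1; python3 q.py
```

```text
time: 15.13
ee_pos: [0.5253, -0.0029, 0.0717]
tcp_rot: [[-0.044, 0.998, 0.034], [0.013, 0.034, -0.999], [-0.999, -0.044, -0.014]]
force: [-0.2, -0.6, 0.5]
gripper_width: 0.0931
yaw 1.97 cw from 91.7: 89.73 grasp [ 0.52617471 -0.00309608  0.09064178] x [-0.04407894  0.01253141 -0.99894945] 
F [-0.15274373 -0.55690018  0.51569529] M [-0.09489032 -0.11555109  0.01522428] q [ 0.20128328  0.66397179 -0.35388655  1.89335397  0.31810174  0.68390668
 -0.30662983] dq [ 0.00296348 -0.02358253 -0.00529421 -0.01882904 -0.00819154  0.01362174
  0.00779949] tau7 -0.03884415258653462 w 0.09309137035622793 t 15.1333
time: 16.13
ee_pos: [0.5239, -0.0029, 0.074]
tcp_rot: [[-0.046, 0.998, 0.034], [0.011, 0.034, -0.999], [-0.999, -0.046, -0.013]]
force: [-0.9, -0.5, 1.6]
gripper_width: 0.0363
yaw 1.98 cw from 91.7: 89.72 grasp [ 0.52481917 -0.00313449  0.09295781] x [-0.04600028  0.01144345 -0.99887588] 
F [-0.88768443 -0.54207052  1.55714107] M [-0.04962939  0.12790528  0.01268303] q [ 0.20191531  0.65961171 -0.35532966  1.89389869  0.31653099  0.6897434
 -0.3060004 ] dq [ 2.37767781e-04  1.21849107e-03 -6.79922618e-05 -1.78402470e-03
  6.02089193e-04  4.28166984e-04 -3.39355890e-04] tau7 0.016631627222523093 w 0.03627031434642474 t 16.1333
```

Knob gripped. Running along the rail (tool −z).

```bash
python3 -m inch '[[[0,0,-0.01],0],[[0,0,-0.015],0],[[0,0,-0.015],0],[[0,0,-0.015],0]]'; python3 q.py
```

```text
time: 16.47
ee_pos: [0.5222, 0.0415, 0.074]
tcp_rot: [[-0.048, 0.998, 0.026], [-0.004, 0.026, -1.0], [-0.999, -0.048, 0.002]]
force: [-1.2, -2.4, 1.7]
gripper_width: 0.0365
yaw 1.48 cw from 91.7: 90.22 grasp [0.5231627  0.04156151 0.09294267] x [-0.04825493 -0.0036379  -0.99882843] 
F [-1.16468663 -2.39330081  1.6733032 ] M [-0.67284402  0.09822394  0.29887381] q [ 0.09913268  0.65796185 -0.33746146  1.89243672  0.31463556  0.69283509
 -0.40105519] dq [-0.35322366  0.00039858  0.04065543 -0.02259624 -0.01279816  0.01501654
 -0.30637091] tau7 -0.07583584869280457 w 0.03645451049752279 t 16.4667
```

```bash
python3 -m inch '[[[0,0,-0.015],0],[[0,0,-0.015],0],[[0,0,-0.015],0],[[0,0,-0.015],0]]'; python3 q.py; python3 - <<'E'
from h import *
c=shot('side','side6');W=pts(c); x,y,z=W[...,0],W[...,1],W[...,2]
k=(z>.058)&(z<.08)&(y>.18)&(y<.3)&(abs(x-.52)<.03); print('stop',W[k].min(0),W[k].max(0), np.percentile(W[k][:,1],[5,50,95]))
k=(abs(z-.054)<.003)&(y>.03)&(y<.2)&(abs(x-.52)<.04); print('head left end',np.percentile(W[k][:,1],[90,98,100]))
E
```

```text
time: 16.8
ee_pos: [0.52, 0.0975, 0.0739]
tcp_rot: [[-0.05, 0.998, 0.028], [-0.016, 0.027, -0.999], [-0.999, -0.05, 0.015]]
force: [-0.9, -3.0, 3.2]
gripper_width: 0.0366
yaw 1.56 cw from 91.7: 90.14 grasp [0.52098168 0.09784679 0.09291222] x [-0.04991941 -0.01619512 -0.99862194] 
F [-0.92674112 -3.00163591  3.2091829 ] M [-0.72951244  0.114719    0.32384755] q [-0.01986101  0.663568   -0.32484448  1.87496431  0.31007741  0.70650825
 -0.5012091 ] dq [-0.35616828  0.02709709  0.03555136 -0.07615263 -0.01402549  0.05107202
 -0.29174916] tau7 -0.04045278299599886 w 0.036632274069721756 t 16.8
stop [0.4902065  0.25356885 0.05800192] [0.54625309 0.28537638 0.06845824] [0.2574592  0.2714582  0.28278659]
head left end [0.12239868 0.12507754 0.12717281]
```

View pics/side6.png

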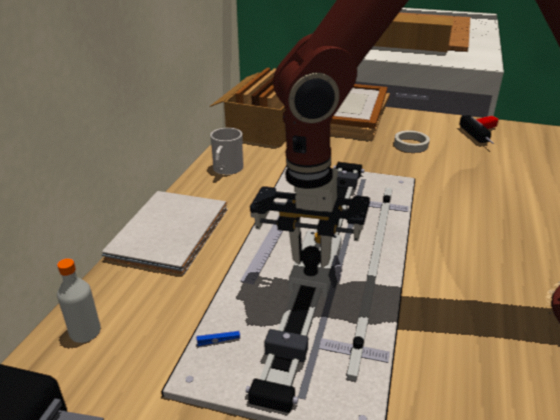

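The head travels with the knob at (310,258). About 125 mm of gap remains.

```bash
python3 -m inch '[[[0,0,-0.014],0],[[0,0,-0.014],0],[[0,0,-0.014],0],[[0,0,-0.014],0],[[0,0,-0.014],0],[[0,0,-0.014],0],[[0,0,-0.01],0]]'; python3 q.py
```

```text
time: 17.43
ee_pos: [0.5165, 0.191, 0.074]
tcp_rot: [[-0.051, 0.998, 0.031], [-0.028, 0.03, -0.999], [-0.998, -0.051, 0.026]]
force: [-1.9, -2.7, 4.8]
gripper_width: 0.0365
yaw 1.7 cw from 91.7: 90.0 grasp [0.51742898 0.19149486 0.09294167] x [-0.05067521 -0.02780082 -0.99832817] 
F [-1.89361008 -2.6875205   4.77510399] M [-0.56979495  0.0519793   0.18576706] q [-0.2000468   0.68846472 -0.31298032  1.80965713  0.29590593  0.74880494
 -0.64589328] dq [-0.21674232  0.04012047  0.02609024 -0.10726345 -0.0100965   0.07728901
 -0.16970693] tau7 -0.07247305708006024 w 0.03652180035605162 t 17.4333
```

```bash
cat > f.py <<'E'
from h import *
s=bot.state(); print('p',np.array(s['ee_pos']),'F',np.round(s['force'],1),'M',np.round(s['wrist_torque'],2),'w',round(s['gripper_width'],4))
E
python3 -m inch '[[[0,0,-0.006],0],[[0,0,-0.005],0]]'>/dev/null; python3 f.py
python3 -m inch '[[[0,0,-0.004],0],[[0,0,-0.004],0]]'>/dev/null; python3 f.py
python3 -m inch '[[[0,0,-0.004],0]]'>/dev/null; python3 f.py
python3 -m inch '[[[0,0,-0.004],0]]'>/dev/null; python3 f.py
```

```text
p [0.51598172 0.20344905 0.07396772] F [-1.6 -2.6  4.4] M [-0.56  0.12  0.16] w 0.0365
p [0.51567581 0.21131657 0.07395273] F [-1.5 -2.6  4.7] M [-0.59  0.2   0.18] w 0.0364
p [0.51555069 0.21506243 0.07396739] F [-1.9 -3.2  5.1] M [-0.57  0.23  0.12] w 0.0363
p [0.51538698 0.2187473  0.07395077] F [-1.6 -3.1  4.8] M [-0.52  0.15  0.14] w 0.0364
```

```bash

python3 -m inch '[[[0,0,-0.004],0]]'>/dev/null; python3 f.py
python3 -m inch '[[[0,0,-0.004],0]]'>/dev/null; python3 f.py
python3 -m inch '[[[0,0,-0.004],0]]'>/dev/null; python3 f.py
python3 -m inch '[[[0,0,-0.004],0]]'>/dev/null; python3 f.py
```

```text
p [0.5152438  0.22253029 0.0739568 ] F [-0.9 -3.5  4.8] M [-0.53  0.16  0.23] w 0.0365
p [0.51512829 0.22453676 0.07390661] F [ -1.2 -10.2   9.6] M [-1.99  0.05  0.27] w 0.0366
p [0.51514264 0.22445848 0.07393311] F [-2.5 -9.3  9.8] M [-2.16  0.19  0.37] w 0.0361
p [0.51510737 0.22429318 0.07392432] F [-2.6 -8.2  8.5] M [-1.67  0.18  0.36] w 0.0365
```

It's against the stop: y stalls at 0.2245 and the force steps up to about 9 N. Releasing and lifting.

```bash

python3 -m inch '[[[0,0,0],0],[[0,0,0],0]]'>/dev/null; python3 f.py
python3 -m inch '[[[0,0,0],0],[[0,0,0],0],[[0,0,0],0],[[0,0,0],0],[[0,0,0],0],[[0,0,0],0],[[0,0,0],0],[[0,0,0],0],[[0,0,0],0],[[0,0,0],0],[[0,0,0],0],[[0,0,0],0]]' -1 >/dev/null; python3 f.py
python3 -m inch '[[[-0.015,0,0],0],[[-0.025,0,0],0],[[-0.03,0,0],0],[[-0.03,0,0],0],[[-0.03,0,0],0],[[-0.02,0,0],0],[[0,0,0],0],[[0,0,0],0]]'
python3 - <<'E'
from h import *
c=shot('top','top7');c=shot('side','side7');W=pts(c); x,y,z=W[...,0],W[...,1],W[...,2]
k=(abs(z-.054)<.003)&(y>.15)&(y<.3)&(abs(x-.51)<.035); print('head left end',np.percentile(W[k][:,1],[90,98,100]))
k=(z>.08)&(z<.112)&(abs(y-.225)<.04)&(abs(x-.51)<.05); p=W[k]; print('knob',p.mean(0),p.min(0),p.max(0))
a=cv2.imread('pics/top7.png'); b=cv2.imread('pics/side7.png')
cv2.imwrite('pics/z7.png',cv2.resize(b[170:410,180:400],None,fx=2.5,fy=2.5,interpolation=2))
E
python3 pad.py side7 .5246 .1235 0
```

```text
p [0.51514878 0.22419838 0.07400334] F [-0.7 -2.4  3.7] M [-0.37 -0.01  0.31] w 0.0365
p [0.5163918  0.22820053 0.0721727 ] F [0.6 1.5 0.3] M [ 0.04 -0.15  0.02] w 0.0928
time: 20.1
ee_pos: [0.5231, 0.2338, 0.2268]
tcp_rot: [[-0.058, 0.998, 0.025], [-0.044, 0.023, -0.999], [-0.997, -0.059, 0.043]]
force: [-0.1, -0.1, -0.0]
gripper_width: 0.0928
head left end [0.27366886 0.28449998 0.28603256]
knob [0.51410679 0.2343272  0.09716043] [0.49757598 0.21410686 0.08033097] [0.5342944  0.24630457 0.10829836]
141
angle -84.89072 518.3951 133.71864 ((519.8580322265625, 127.05716705322266), (9.18181324005127, 47.46464920043945), 7.717350482940674)
```

View pics/z7.png

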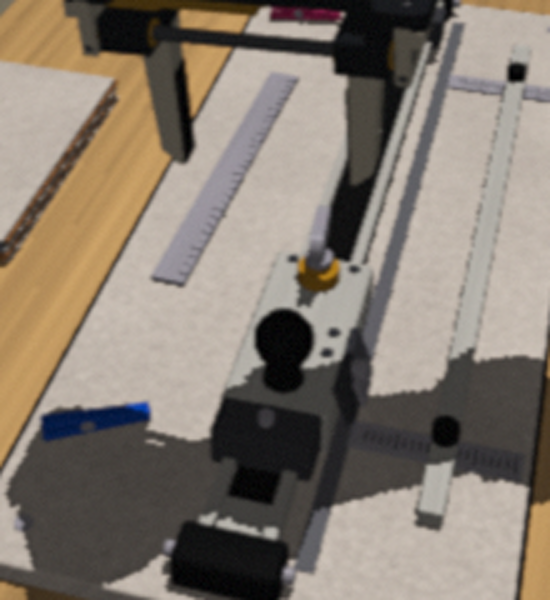

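View pics/top7.png

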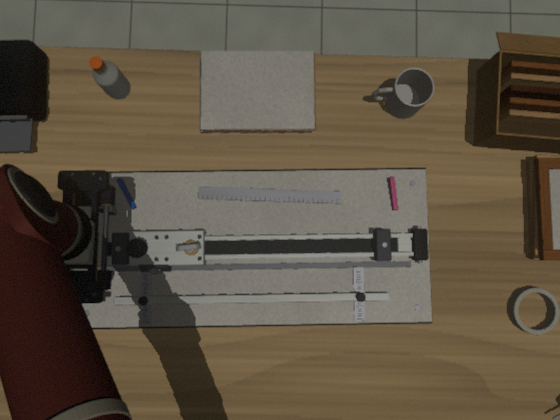

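The top view shows the head abutting the left stop block at column 130, with the knob at (137,247) and the paddle along the rail at (188,247). The ruler and pegs haven't moved. One last paddle check from the top view, then hand in.

```bash
python3 pad.py top7 .5225 .125 0; python3 - <<'E'
from h import *
a,b=[cv2.imread(f'pics/top{i}.png').astype(int) for i in(0,7)]
d=abs(a-b).sum(2); print('ruler/pegA/pegB diff',d[180:205,195:345].mean(),d[178:212,115:140].mean(),d[172:215,385:402].mean())
s=bot.state(); print(s['time'],s['force'])
bot.close_job()
E
```

```text
118
angle -81.46173 519.97626 126.55042 ((519.9265747070312, 127.08744812011719), (9.051474571228027, 46.78977584838867), 7.544312477111816)
ruler/pegA/pegB diff 23.7912 107.76 22.120383036935703
20.2 [ 0.25576882 -0.07920451 -0.35782724]
the job is handed in; nothing more can be done
```

I turned the thumbscrew in until it bottomed, backed it off a quarter turn, and ran the head up against the handle-side stop. The job is handed in at 20.2 s with the robot clear of everything.

- **Tightening:** The screw met the strip after about 151° of clockwise turning. I went on to 174°, where the wrist moment was about 0.16–0.20 N m, or 0.14–0.17 N m above free running. Wrist readings scatter by about 0.03 N m. The moment's slope against angle agreed, and the paddle did not slip in the fingers.
- **Back-off:** The gripper turned back 90°. The released paddle measured −82° from above and −85° from the side, against an expected −82.5°.
- **Running to the stop:** The head slid at about 3 N. It then stalled, with the force rising to about 10 N. The last pictures show it against the stop, with the paddle angle unchanged.
- **Bystanders:** The ruler and pegs look unmoved in the pictures. A pixel comparison showed little change at the ruler and pink peg. It changed a lot at the blue peg, most likely because the gripper and its shadow overlap there, so that numeric check is inconclusive. The picture itself shows the blue peg in its place.
- **Weak check:** A depth reading meant to find the head's end by the stop gave 0.27–0.29 m, probably mixed with the rail or block beyond, so I disregarded it.

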